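# Hook the blue drain grid under the soap tray's lip and lay it down

## Task

Fit the blue soap grid into the grey soap tray: slip the edge away from its finger tab under the tray's steel lip, then swing the tab end down until the grid lies flat on the tray's floor, inside its walls, and let go. Leave the orange grid where it lies.

Things in the scene. Friction and masses are not known exactly. Their poses are not given: they have to be found in the camera images.
- blue_grid: Blue slatted plastic plate, 120 (x) x 84 (y) x 5 mm, 75 to 155 g, loose and flat on the counter beside the tray. Origin: centre of its underside, z up. Finger tab: upright block 30 (x) x 12 (y) mm centred at x +30, y 0, top 45 mm above origin. Plain edge at x -60 goes under the lip. Hold the tab's upper 25 mm, fingers closing along y, so they clear the tray walls.
- soap_tray: Grey plastic tray with dark floor, fixed, 150 (x) x 114 (y) x 30 mm high. Origin: centre of underside, z up; floor at z 10. Inside x -70 to 70, y -52 to 52 mm. Wall at the +x end reaches z 30, side walls 22 (26 beside the lip). Steel lip at the -x end, the end nearer the robot. The grid fits with its +x along the tray's +x, lying flat, its underside at z 10.
- tray_lip (a point): Middle of the steel lip's free edge, at its underside: tray x -40, z 26 mm, axes as the tray's. The lip is a flat 4 mm plate over the full width, covering tray x -70 to -40, with 16 mm of room between it and the floor. From its edge to the +x wall is 110 mm, less than the grid, so the grid goes in only tilted, plain edge first, 10 to 30 mm under the lip.
- orange_grid: Orange soap grid, same shape, size and axes as the blue one, loose on the counter on the other side of the tray. To be left alone.
Mind the look-alikes: they are no part of the job. There is more than one size of the blue_grid; the one meant has the size given above.

How it is judged:
At the end, for the whole second after the job is handed in: The blue grid lies still and flat (within 3 degrees) on the tray's floor (underside within 3 mm of it), inside the walls with its plain edge under the lip (its centre within 14 mm of the tray's centre along and across, turned within 15 degrees of the tray: all that the walls allow) (x of blue_grid in the frame of soap_tray between -0.014 and 0.014 m and y of blue_grid in the frame of soap_tray between -0.014 and 0.014 m and z of blue_grid in the frame of soap_tray between 0.007 and 0.013 m and angle between blue_grid's own z axis and vertical below 0.05 rad and angle between the x axis of blue_grid and the x axis of soap_tray, either way round below 0.26 rad and linear speed of blue_grid below 0.02 m/s); the robot touches nothing.
It fails at once if the orange grid is shifted by more than 20 mm (distance of orange_grid from where it was at the start of the episode above 0.02 m).
It also fails if it takes over 40 s, if anything falls off the work surface, if the arm or the gripper's body presses on something with over 40 N, if the wrist force passes 120 N, or if a joint passes its speed limit or range.

## Robot

A 6-joint arm with a two-finger parallel gripper is mounted at the origin on the work surface. World frame = base frame: x ahead of the robot, y to its left, z up, the work surface at z = 0. Lengths are in m, angles in rad, forces in N, time in s.
With the tool pointing down it reaches from about 0.375 to 0.9 m from the base axis. Payload 3.1 kg.
Tool frame: the origin (TCP) lies at the very end of the fingers, on their centre line; the grasp point (between the pads) lies 19 mm behind it; z points along the fingers, y is the line along which they close (so a half turn about z gives the same grasp; the last joint's range is limited). The gripper opens to 87 mm and grips with 3 to 60 N. Pads are 19 mm wide; open, the fingers measure 117 mm over their backs; the gripper's body (75 mm by 190 mm) begins 51 mm behind the grasp point.
Start: joints at [1.093, 0.527, 1.433, -0, 1.181, -0.178], TCP at [0.185, 0.597, 0.223] pointing down, gripper open.
Joint ranges: [-3.08, 3.08], [-0.75, 2.2], [0.22, 2.44], [-1.43, 4.57], [0, 2.65], [-2.85, 2.85]. Speed limits (rad/s): [2.79, 2.79, 3.14, 3.14, 3.14, 3.14].

## Interface

Orientations are given as a unit quaternion [x, y, z, w].
In Python, from rig import robot gives the robot as it stands. The module is installed in compiled form; this text tells all that it offers.
- The arm moves only by the tool play_rows, never from a script. Its argument "steps" is one flat list of numbers, 5 for each row, row after row: the opening, from -1 (shut) to 1 (fully open), then the shift along the tool's x, y, z as a fraction of full scale, then the turn about the tool's z as a fraction of full scale. In form: [claw, tx, ty, tz, twist, claw, tx, ty, tz, twist, ...]. A call has exactly 10 rows; each row shifts and turns the commanded pose from where the row before left it, along the tool's axes as they then stand; what a row does not reach is not made up. Full scale, the value 1, is 0.03 m for a shift and 0.1 rad for a turn. A row lasts 1/10 s, in which the tool goes at most 50 mm and 8.59 degrees, less where a joint would pass 70% of its speed; a pose out of reach is approached as far as the arm can. A call with a number of a shift or a turn outside -1 to 1 is refused whole. A call with a gripper value outside its range is refused whole. The fingers move at their own pace and stop on an object; "grip_force" is the grip in N (left out, the last holds). Time passes only in rows, so rows that do not move let the fingers close, or fill a call up. It gives the time, the measured TCP pose, the force, the opening and the grip force at its end, in the units of the state.
- robot.get_obs(): the state, without advancing time (a new reading comes with each control period).
- robot.camera(name): name is "side" or "top"; returns a dict with "image" (384x512x3 uint8, red, green, blue), "mtx" (3x3 intrinsics, pixels), "rvec" (rotation vector, rad) and "tvec" (3), from world to camera coordinates, as OpenCV has them. Camera axes: x right, y down, z forward; pixel columns grow to the right and rows downward; lengths in m; the calibration is good to about 2 mm. A picture is of the moment at which its call begins. There is no depth.
- robot.hand_in(): hands the job in; it is judged then, once.
The state is a dict: "time": time; "q": joint angles; "joint_velocities": joint speeds; "joint_torque": joint torques, N m; "position": TCP position; "tool_rot": TCP orientation; "ft_force": force on the tool from outside, world axes, zero at the start; "moment": the same for the moment, N m; "grip_width": finger opening in m; "grip_force": force on a finger pad.
Only numpy, scipy, OpenCV 4.12 (cv2) and the standard library are available. Lean on these libraries where they do the work, as an engineer would, in place of code of your own. Each camera call takes 0.05 s, during which the arm holds its last target. There are 200 camera calls.

## Working session

There is one attempt and no reset: what is moved stays moved. The work goes in short steps, Python scripts to look and compute and a tool call to move; the robot and the scene stay as the last step left them, time stands still between calls to the robot, and variables do not carry over. Pictures are saved under pics/ and viewed, at most 10 in all, crops included, and the job is handed in when it is done.

Besides the shell and the picture viewer there is one more tool, called after ">>>" by a JSON object that holds its "op" and its "data", one argument or row to a line. play_rows: Moves the arm, as the interface text tells. Shift numbers are shares of 0.03 m and turn numbers shares of 0.1 rad, none past 1 either way. Its arguments: {"type":"object","properties":{"steps":{"type":"array"},"grip_force":{"type":"number"}},"required":["steps"]}

```bash
mkdir -p pics; python3 - <<'E'
from rig import robot
import cv2,pickle,numpy as np
for n in("top","side"):
    c=robot.camera(n);pickle.dump(c,open(n+".pkl","wb"));cv2.imwrite(f"pics/{n}0.png",c["image"][...,::-1])
    R=cv2.Rodrigues(c["rvec"])[0];print(n,(-R.T@np.ravel(c["tvec"])).round(3))
o=robot.get_obs();print(o["time"],o["position"],o["tool_rot"],o["grip_width"])
E
```

```text
top [ 0.338 -0.053  0.965]
side [-0.292 -0.72   0.654]
0.1 [0.18423761 0.59654359 0.22167315] [ 1.49350124e-01  9.88783888e-01 -9.27931278e-04 -3.18989893e-04] 0.08707334779613436
```

View pics/top0.png

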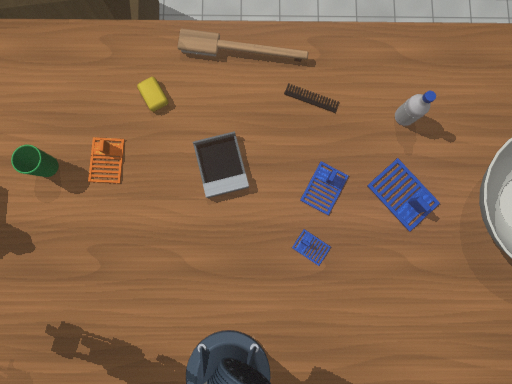

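View pics/side0.png

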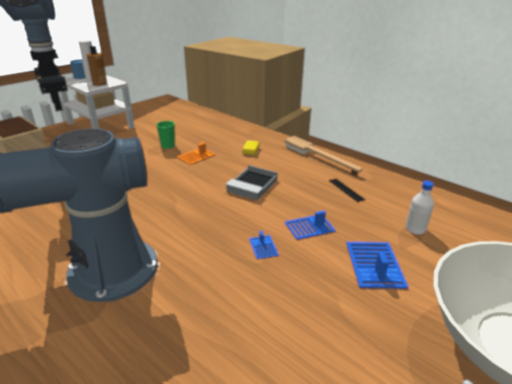

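Top view: three blue grids at about (326,188), (403,195) and (312,247). The tray is at (221,165) with its light lip toward the robot, and the orange grid is at (107,160). Next I'll measure the sizes.

```bash
cat >h.py <<'E'
import cv2,numpy as np,pickle
def ray(c,uv,z):
    """pixels -> world points on the plane at height z"""
    R=cv2.Rodrigues(c["rvec"])[0];C=-R.T@np.ravel(c["tvec"])
    uv=np.atleast_2d(uv).astype(float)
    d=np.c_[uv,np.ones(len(uv))]@np.linalg.inv(c["mtx"]).T@R
    return C+d*((z-C[2])/d[:,2:])
def proj(c,P):
    return cv2.projectPoints(np.atleast_2d(P).astype(float),c["rvec"],c["tvec"],c["mtx"],None)[0][:,0]
def blobs(c,lo,hi,amin=60,k=5):
    m=cv2.inRange(cv2.cvtColor(c["image"],cv2.COLOR_RGB2HSV),lo,hi)
    m=cv2.morphologyEx(m,cv2.MORPH_CLOSE,np.ones((k,k)))
    return [a for a in cv2.findContours(m,0,1)[0] if cv2.contourArea(a)>amin]
def rect(c,cnt,z):
    P=ray(c,cnt[:,0],z);r=cv2.minAreaRect((P[:,:2]*1000).astype(np.float32));return r,cv2.boxPoints(r)
E
python3 - <<'E'
from h import *
c=pickle.load(open("top.pkl","rb"))
for n,lo,hi in(("blue",(105,120,60),(130,255,255)),("orange",(5,180,150),(14,255,255))):
    for b in blobs(c,lo,hi):
        r,bx=rect(c,b,.005);print(n,b[:,0].mean(0).round(),np.round(r[0]),np.round(r[1]),round(r[2],1),bx.round().tolist())
im=c["image"][...,::-1]
a=cv2.resize(im[125:205,185:260],None,fx=7,fy=7,interpolation=cv2.INTER_CUBIC)
cv2.imwrite("pics/tray.png",a)
print(im[185,225],im[160,220],im[160,199],im[137,215])
E
```

```text
blue [311. 247.] [ 311. -212.] [83. 56.] 56.2 [[264.0, -230.0], [311.0, -262.0], [357.0, -193.0], [310.0, -162.0]]
blue [324. 188.] [ 467. -249.] [ 83. 118.] 61.5 [[395.0, -258.0], [499.0, -314.0], [538.0, -241.0], [434.0, -185.0]]
blue [403. 194.] [ 450. -459.] [161. 113.] 41.3 [[352.0, -470.0], [427.0, -555.0], [548.0, -449.0], [473.0, -364.0]]
blue [429.  96.] [ 720. -545.] [25. 35.] 44.5 [[699.0, -542.0], [723.0, -567.0], [741.0, -549.0], [717.0, -524.0]]
orange [107. 157.] [539. 329.] [ 82. 118.] 87.1 [[478.0, 291.0], [596.0, 285.0], [600.0, 367.0], [483.0, 373.0]]
[170 167 163] [47 49 55] [80 81 82] [104 102 102]
```

View pics/tray.png

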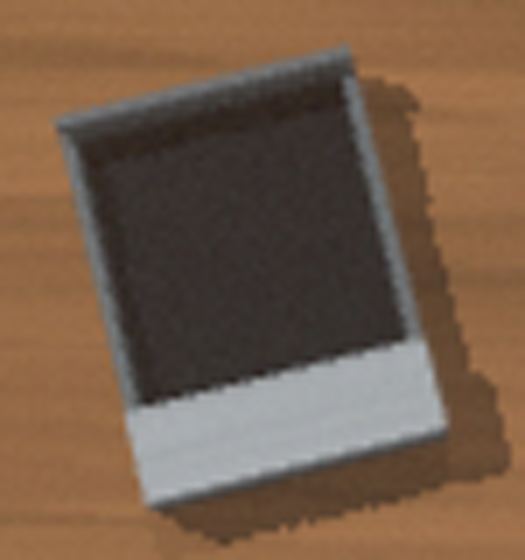

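The medium grid, 118x83 mm on the plane, matches the stated size. Its tab sits toward +x/-y, at pixel (337,179). The tray crop shows its rim corners at crop pixels (60,122), (350,48), (445,428) and (148,500), and the lip's free edge runs from (137,408) to (425,340).

```bash
cat >>h.py <<'E'
def delta(o,tgt,yaw):
    """obs -> full-scale rows in tool axes (x,y,z) and twist, to TCP tgt with closing line tool y at yaw+90 deg"""
    from scipy.spatial.transform import Rotation as Ro
    M=Ro.from_quat(o["tool_rot"]).as_matrix();y=np.degrees(np.arctan2(M[1,1],M[0,1]))
    tw=-((yaw+90-y+90)%180-90)
    return (M.T@(np.array(tgt)-o["position"])/.03).round(2),round(np.radians(tw)/.1,2)
E
python3 - <<'E'
from h import *
from rig import robot
c=pickle.load(open("top.pkl","rb"))
px=np.array([(60,122),(350,48),(445,428),(148,500),(137,408),(425,340)])
uv=(px+.5)/7-.5+(185,125)
P=ray(c,uv,.03)*1000;print(P.round(1).tolist())
d=lambda a,b:np.linalg.norm(P[a]-P[b])
print("wid",d(0,1),d(3,2),"len",d(0,3),d(1,2),"lip",d(3,4),d(2,5))
for a,b in((3,0),(2,1)):
    v=P[b]-P[a];print("yaw",np.degrees(np.arctan2(v[1],v[0])))
for a,b in((0,1),(4,5)):
    v=P[b]-P[a];print("yaw",np.degrees(np.arctan2(v[1],v[0]))+90)
print("centre",P[:4].mean(0))
s=pickle.load(open("side.pkl","rb"))
tab=(.4934,-.2632,.045);print("tab",proj(c,tab),proj(s,tab))
for b in blobs(s,(105,120,60),(130,255,255)):print(b[:,0].min(0),b[:,0].max(0))
print(delta(robot.get_obs(),(.4934,-.2632,.1),-28.3))
E
```

```text
[[582.3, 95.5, 30.0], [611.2, -12.4, 30.0], [467.4, -48.4, 30.0], [440.6, 60.2, 30.0], [474.6, 64.9, 30.0], [500.2, -40.9, 30.0]]
wid 111.63827998556832 111.86274094574595 len 146.01563910103724 148.19680437544255 lip 34.32494750736796 33.65413980392663
yaw 13.964573591236181
yaw 14.05835556618917
yaw 14.999964355489908
yaw 13.627698045080152
centre [525.3431799   23.74998246  30.        ]
tab [[332.30477701 175.00321589]] [[319.57182229 211.13014368]]
[347 242] [406 287]
[250 231] [277 257]
[286 211] [333 238]
(array([-18.31, -24.33,   4.1 ]), np.float64(1.94))
```

>>> {"op": "play_rows", "data": {
  "steps": [1,-1,-1,0,0,1,-1,-1,0,0,1,-1,-1,0,0,1,-1,-1,0,0,1,-1,-1,0,0,1,-1,-1,0,0,1,-1,-1,0,0,1,-1,-1,0,0,1,-1,-1,0,0,1,-1,-1,0,0],
  "grip_force": 5
}}

```text
time: 1.1
position: [0.3829, 0.2203, 0.2224]
tool_rot: [0.149, 0.989, -0.0, -0.0]
ft_force: [0.9, 0.6, -0.0]
grip_width: 0.0873
grip_force: 0.0
```

>>> {"op": "play_rows", "data": {
  "steps": [1,-0.8,-1,0,0,1,-0.8,-1,0,0,1,-0.8,-1,0,0,1,-0.8,-1,0,0,1,-0.8,-1,0,0,1,-0.8,-1,0,0,1,-0.8,-1,0,0,1,-0.8,-1,0.5,0,1,-0.8,-1,0.5,0.97,1,0,0,0,0.97]
}}

```text
time: 2.1
position: [0.5107, -0.1043, 0.1908]
tool_rot: [0.248, 0.969, -0.001, 0.0]
ft_force: [-0.1, 0.1, -0.1]
grip_width: 0.0867
grip_force: 0.0
```

```bash
python3 - <<'E'
from h import *
from rig import robot
o=robot.get_obs();print(o["time"],o["position"],o["q"],delta(o,(.4934,-.2632,.1),-28.3))
E
```

```text
2.1 [ 0.51070078 -0.10429017  0.1907507 ] [-4.15324046e-01  4.32149887e-01  1.72557665e+00 -1.42827712e-03
  9.83416295e-01 -1.48325876e+00] (array([-2.04, -4.92,  3.03]), np.float64(-0.08))
```

>>> {"op": "play_rows", "data": {
  "steps": [1,-0.4,-0.8,0.5,0,1,-0.4,-0.8,0.5,0,1,-0.4,-0.8,0.5,0,1,-0.4,-0.8,0.5,0,1,-0.4,-0.8,0.5,0,1,0,-0.8,0.5,0,1,0,0,0,0,1,0,0,0,0,1,0,0,0,0,1,0,0,0,0]
}}

```text
time: 3.1
position: [0.4944, -0.2542, 0.1032]
tool_rot: [0.244, 0.97, -0.0, 0.0]
ft_force: [0.7, -0.1, 0.9]
grip_width: 0.0868
grip_force: 0.0
```

```bash
python3 - <<'E'
from h import *
from rig import robot
o=robot.get_obs();print(o["position"],delta(o,(.4934,-.2632,.021),-28.3))
E
```

```text
[ 0.49437158 -0.2542478   0.10323802] (array([-0.11, -0.28,  2.74]), np.float64(0.02))
```

>>> {"op": "play_rows", "data": {
  "steps": [1,-0.1,-0.3,0.5,0,1,0,0,0.9,0,1,0,0,0.8,0,1,0,0,0.5,0,1,0,0,0,0,-1,0,0,0,0,-1,0,0,0,0,-1,0,0,0,0,-1,0,0,0,0,-1,0,0,0,0]
}}

```text
time: 4.1
position: [0.4924, -0.2646, 0.0221]
tool_rot: [0.244, 0.97, -0.0, 0.001]
ft_force: [-0.6, -0.3, 0.1]
grip_width: 0.0552
grip_force: 0.0
```

>>> {"op": "play_rows", "data": {
  "steps": [-1,0,0,0,0,-1,0,0,0,0,-1,0,0,0,0,-1,0,0,0,0,-1,0,0,-0.3,0,-1,0,0,-0.5,0,-1,0,0,-0.7,0,-1,0,0,-0.7,0,-1,0,0,-0.7,0,-1,0,0,-0.5,0]
}}

```text
time: 5.1
position: [0.4925, -0.2647, 0.1254]
tool_rot: [0.244, 0.97, -0.0, 0.001]
ft_force: [0.3, -0.6, -0.3]
grip_width: 0.0121
grip_force: 5.0
```

```bash
python3 - <<'E'
from h import *
from rig import robot
o=robot.get_obs();print(o["position"],o["grip_width"],o["ft_force"],delta(o,(.4934,-.2632,.12),14.1))
c=robot.camera("side");pickle.dump(c,open("s1.pkl","wb"))
cv2.imwrite("pics/s1.png",cv2.resize(c["image"][140:270,220:420,::-1],None,fx=4,fy=4,interpolation=2))
E
```

```text
[ 0.49245681 -0.26465899  0.12542712] 0.012070581042214548 [ 0.32260928 -0.57549149 -0.32129844] (array([-0.  ,  0.06,  0.18]), np.float64(-7.4))
```

View pics/s1.png

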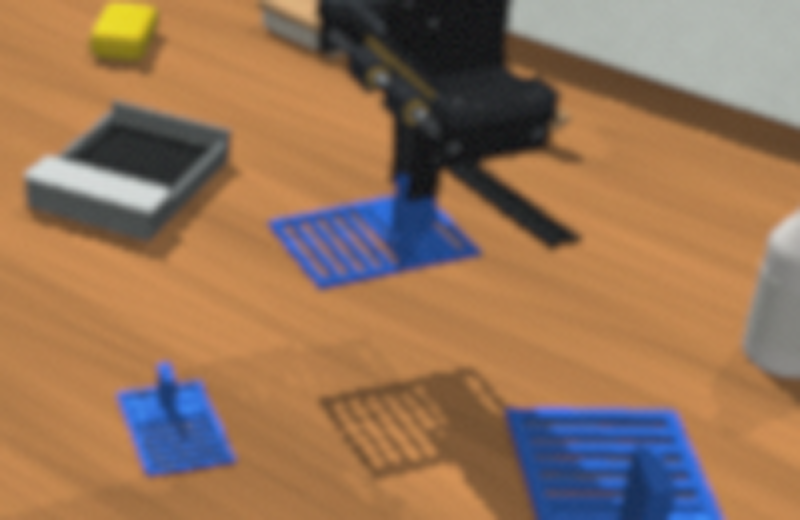

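The grid is held at z≈0.1 with little sag visible. Now I'll turn it to the tray's yaw and drop the grip to 3 N.

>>> {"op": "play_rows", "data": {
  "steps": [-1,0,0,0,-0.9,-1,0,0,0,-0.9,-1,0,0,0,-0.9,-1,0,0,0,-0.9,-1,0,0,0,-0.9,-1,0,0,0,-0.9,-1,0,0,0,-1,-1,0,0,0,-1,-1,0,0,0,0,-1,0,0,0,0],
  "grip_force": 3
}}

```text
time: 6.15
position: [0.492, -0.2642, 0.1234]
tool_rot: [-0.122, 0.993, 0.0, -0.0]
ft_force: [0.3, -0.3, -1.1]
grip_width: 0.0117
grip_force: 3.0
```

>>> {"op": "play_rows", "data": {
  "steps": [-1,-0.3,0.6,0,0,-1,-0.6,1,0,0,-1,-0.6,1,0,0,-1,-0.6,1,0,0,-1,-0.6,1,0,0,-1,-0.6,1,0,0,-1,-0.6,1,0,0,-1,-0.6,1,0,0,-1,-0.6,0.9,0,0,-1,-0.2,0.5,0,0]
}}

```text
time: 7.15
position: [0.5815, 0.0385, 0.1236]
tool_rot: [-0.123, 0.992, 0.0, 0.001]
ft_force: [-0.3, -0.3, -0.0]
grip_width: 0.0118
grip_force: 3.0
```

```bash
python3 - <<'E'
from h import *
from rig import robot
a=np.radians(14.1);T=np.array([.5255,.0237])
o=robot.get_obs();d=o["position"][:2]-T
print(o["time"],"tray xy",d@[np.cos(a),np.sin(a)],d@[-np.sin(a),np.cos(a)],delta(o,(.5808,.0376,.12),14.1),o["grip_force"])
for n in("side","top"):
    c=robot.camera(n);pickle.dump(c,open(n+"2.pkl","wb"))
c=pickle.load(open("side2.pkl","rb"))
cv2.imwrite("pics/s2.png",cv2.resize(c["image"][100:230,190:390,::-1],None,fx=4,fy=4,interpolation=2))
E
```

```text
7.15 tray xy 0.05787708378290798 0.0007329976430810283 (array([ 0.03, -0.02,  0.12]), np.float64(0.01)) 2.9994701966643333
```

View pics/s2.png

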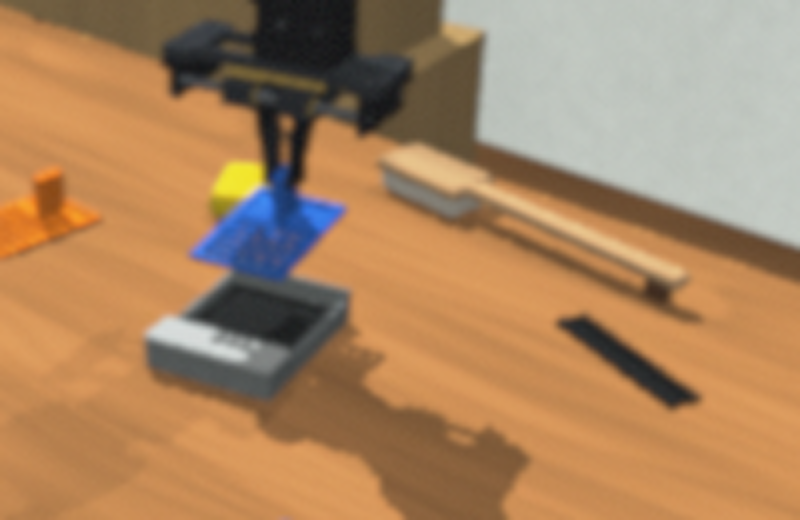

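```bash
cat >>h.py <<'E'
A=np.radians(14.1);T0=np.array([.5255,.0237,0]);RT=np.array([[np.cos(A),-np.sin(A),0],[np.sin(A),np.cos(A),0],[0,0,1]])
def totray(P): return (np.atleast_2d(P)-T0)@RT
def yplane(c,uv,y):
    """pixel -> tray-frame point on the vertical plane tray y"""
    a,b=totray(ray(c,uv,0.))[0],totray(ray(c,uv,.2))[0];t=(y-a[1])/(b[1]-a[1]);return a+t*(b-a)
def tilt(c):
    """side view: right edge of the blue grid nearest the gripper (lower right / right corners of its hull), tray x,z and tilt"""
    b=[k for k in blobs(c,(105,100,40),(130,255,255),150) if abs(yplane(c,k[:,0].mean(0),0)[0])<.12 and k[:,0,0].mean()<330]
    b=max(b,key=cv2.contourArea)[:,0];h=cv2.approxPolyDP(cv2.convexHull(b),2.5,True)[:,0]
    L=h[h[:,0].argmin()];Rr=h[h[:,0].argmax()];B=h[h[:,1].argmax()]
    p,q,l=yplane(c,B,-.042),yplane(c,Rr,-.042),yplane(c,L,.042)
    print("L",L,l.round(4),"B",B,p.round(4),"R",Rr,q.round(4),"len",np.linalg.norm(q-p).round(4),"tilt",np.degrees(np.arctan2(q[2]-p[2],q[0]-p[0])).round(1));print(h.tolist())
E
python3 - <<'E'
from h import *
tilt(pickle.load(open("side2.pkl","rb")))
E
```

```text
L [239 163] [-0.0122  0.042   0.0776] B [260 169] [-0.0255 -0.042   0.0837] R [274 152] [ 0.0747 -0.042   0.1008] len 0.1016 tilt 9.7
[[274, 152], [260, 169], [239, 163], [258, 142]]
```

```bash
cat >>h.py <<'E'
def corners(n,sel):
    b=max(blobs(n,(105,100,40),(130,255,255),150,5),key=sel)
    return cv2.approxPolyDP(cv2.convexHull(b),2.5,True)[:,0]
def tri(ct,cs,ut,us):
    """two-view point in the tray frame"""
    Pm=[c["mtx"]@np.c_[cv2.Rodrigues(c["rvec"])[0],np.ravel(c["tvec"])] for c in(ct,cs)]
    X=cv2.triangulatePoints(*Pm,np.float64(ut).reshape(2,1),np.float64(us).reshape(2,1));return totray((X[:3]/X[3]).T)[0]
E
python3 - <<'E'
from h import *
t=pickle.load(open("top2.pkl","rb"));s=pickle.load(open("side2.pkl","rb"))
for b in blobs(t,(105,100,40),(130,255,255)):print(cv2.approxPolyDP(cv2.convexHull(b),2.,True)[:,0].tolist())
E
```

```text
[[303, 230], [329, 246], [318, 265], [292, 247]]
[[397, 158], [438, 202], [410, 230], [368, 186]]
[[228, 134], [236, 165], [203, 173], [200, 159], [215, 137]]
[[432, 91], [435, 97], [426, 102], [423, 99], [424, 94]]
```

```bash
python3 - <<'E'
from h import *
t=pickle.load(open("top2.pkl","rb"));s=pickle.load(open("side2.pkl","rb"))
L,R=tri(t,s,(203,173),(239,163)),tri(t,s,(236,165),(260,169))
print("plainL",L.round(4),"plainR",R.round(4),"w",np.linalg.norm(L-R),"farR",tri(t,s,(228,134),(274,152)).round(4))
E
```

```text
plainL [-0.0215  0.0413  0.0818] plainR [-0.0231 -0.0391  0.0817] w 0.08043432436633721 farR [ 0.0528 -0.0439  0.1094]
```

The grid has sagged about 15° with the plain edge down, which is what the entry needs. That edge is at tray x≈-22 mm, z≈82 mm. I'll shift a little toward the lip and lower it.

>>> {"op": "play_rows", "data": {
  "steps": [-1,0.2,0,0.1,0,-1,0.1,0,0.2,0,-1,0,0,0.3,0,-1,0,0,0.3,0,-1,0,0,0.3,0,-1,0,0,0.3,0,-1,0,0,0.3,0,-1,0,0,0.2,0,-1,0,0,0,0,-1,0,0,0,0]
}}

```text
time: 8.25
position: [0.572, 0.0341, 0.0634]
tool_rot: [-0.123, 0.992, 0.0, 0.0]
ft_force: [0.3, -0.2, -1.2]
grip_width: 0.0118
grip_force: 3.0
```

```bash
python3 - <<'E'
from h import *
from rig import robot
o=robot.get_obs();print(o["time"],totray(o["position"]),o["ft_force"])
t,s=robot.camera("top"),robot.camera("side");pickle.dump((t,s),open("3.pkl","wb"))
for c in(t,s):print([cv2.approxPolyDP(cv2.convexHull(b),2.,True)[:,0].tolist() for b in blobs(c,(105,100,40),(130,255,255)) if b[:,0,0].mean()<290])
cv2.imwrite("pics/s3.png",np.hstack([cv2.resize(c["image"][y:y+100,x:x+80,::-1],None,fx=5,fy=5,interpolation=2) for c,y,x in((t,120,185),(s,125,215))]))
E
```

```text
8.25 [[ 0.04760913 -0.00127114  0.06344574]] [ 0.29212423 -0.24374243 -1.22246772]
[[[232, 145], [239, 172], [208, 180], [205, 164], [220, 150]]]
[[[250, 239], [261, 231], [270, 237], [277, 254], [257, 257]], [[273, 168], [261, 186], [239, 179], [257, 159]]]
```

View pics/s3.png

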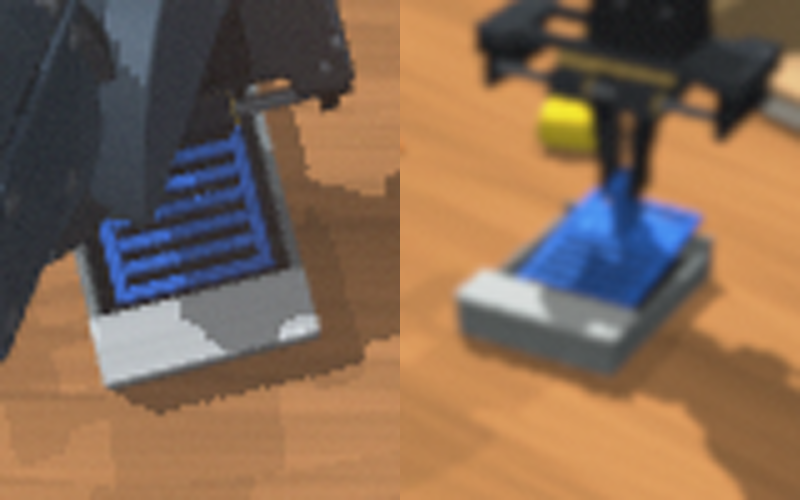

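Left (top view): the plain edge, crop (117,303) to (272,262), lies just clear of the lip edge. Right (side view): the tab end is high and the plain edge is down inside the tray.

```bash
python3 - <<'E'
from h import *
t,s=pickle.load(open("3.pkl","rb"))
for z in(.018,.024,.03):print(z,totray(ray(t,[(208,180),(239,172)],z)).round(4).tolist())
print(tri(t,s,(208,180),(239,179)),tri(t,s,(239,172),(261,186)))
E
```

```text
0.018 [[-0.0324, 0.0419, 0.018], [-0.0313, -0.0416, 0.018]]
0.024 [[-0.0334, 0.0415, 0.024], [-0.0324, -0.0415, 0.024]]
0.03 [[-0.0345, 0.041, 0.03], [-0.0334, -0.0414, 0.03]]
[-0.03144994  0.03682608  0.02823743] [-0.0302848  -0.04507332  0.02446638]
```

>>> {"op": "play_rows", "data": {
  "steps": [-1,0,0,0.1,0,-1,0,0,0.1,0,-1,0,0,0.1,0,-1,0,0,0,0,-1,0.1,0,0,0,-1,0.15,0,0,0,-1,0.15,0,0,0,-1,0.15,0,0,0,-1,0.1,0,0,0,-1,0,0,0,0]
}}

```text
time: 9.35
position: [0.5517, 0.0292, 0.0543]
tool_rot: [-0.123, 0.992, 0.0, -0.001]
ft_force: [-0.0, -0.6, -0.4]
grip_width: 0.0119
grip_force: 3.0
```

```bash
python3 - <<'E'
from h import *
from rig import robot
o=robot.get_obs();print(o["time"],totray(o["position"]),o["ft_force"])
t,s=robot.camera("top"),robot.camera("side");pickle.dump((t,s),open("4.pkl","wb"))
cv2.imwrite("pics/s4.png",np.hstack([cv2.resize(c["image"][y:y+100,x:x+80,::-1],None,fx=5,fy=5,interpolation=2) for c,y,x in((t,120,185),(s,125,215))]))
E
```

```text
9.35 [[ 0.0267086  -0.00101335  0.05428635]] [-0.02218288 -0.60903817 -0.42168861]
```

View pics/s4.png

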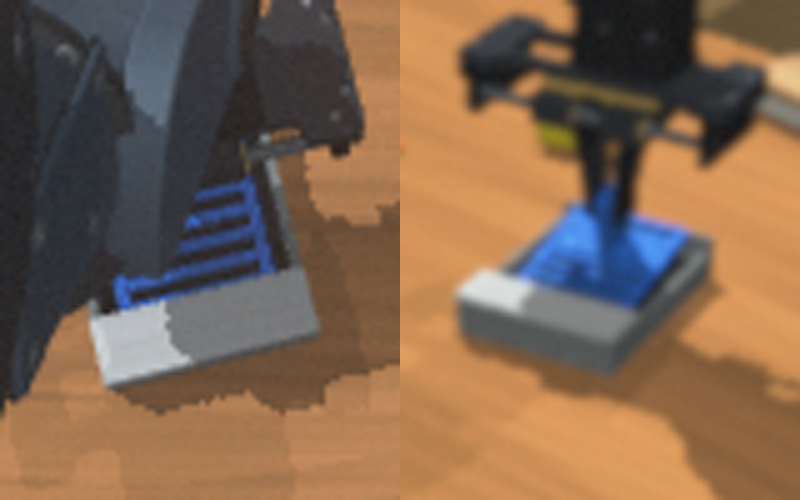

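The plain edge is now hidden under the lip by about 13 mm with no contact force, and the tab end is still raised. Now I'll swing it down.

>>> {"op": "play_rows", "data": {
  "steps": [-1,0,0,0.1,0,-1,-0.05,0,0.1,0,-1,-0.05,0,0.1,0,-1,-0.05,0,0.1,0,-1,-0.05,0,0.1,0,-1,0,0,0.1,0,-1,0,0,0.1,0,-1,0,0,0.05,0,-1,0,0,0,0,-1,0,0,0,0]
}}

```text
time: 10.45
position: [0.559, 0.0307, 0.032]
tool_rot: [-0.123, 0.992, -0.0, 0.0]
ft_force: [0.8, 0.1, 1.8]
grip_width: 0.0122
grip_force: 3.0
```

```bash
python3 - <<'E'
from h import *
from rig import robot
o=robot.get_obs();print(o["time"],totray(o["position"]),o["ft_force"])
t,s=robot.camera("top"),robot.camera("side");pickle.dump((t,s),open("5.pkl","wb"))
cv2.imwrite("pics/s5.png",np.hstack([cv2.resize(c["image"][y:y+100,x:x+80,::-1],None,fx=5,fy=5,interpolation=2) for c,y,x in((t,120,185),(s,125,215))]))
E
```

```text
10.45 [[ 0.034175   -0.00139109  0.03197991]] [0.78206911 0.14506531 1.79452908]
```

View pics/s5.png

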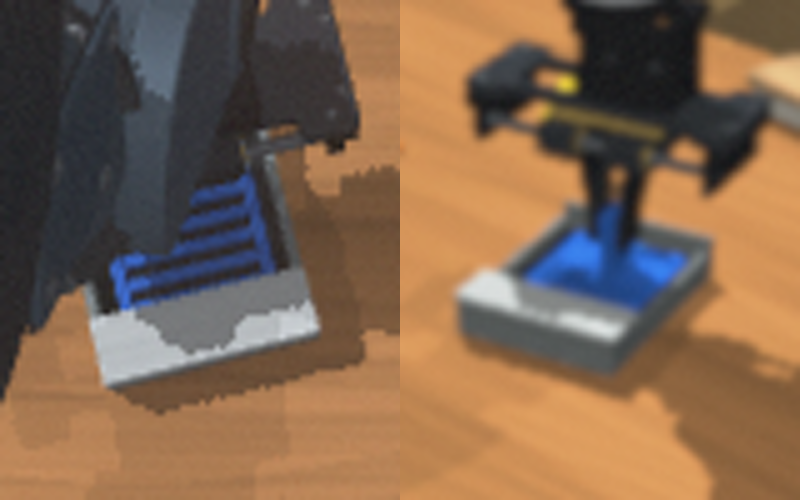

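It looks flat inside the walls, with the edge under the lip. I'll release, rise and move aside for a check.

>>> {"op": "play_rows", "data": {
  "steps": [0.2,0,0,0,0,0.2,0,0,0,0,0.2,0,0,0,0,0.2,0,0,0,0,0.2,0,0,0,0,0.2,0,0,0,0,0.2,0,0,-0.3,0,0.2,0,0,-0.7,0,0.2,0,0,-1,0,0.2,0,0,-1,0]
}}

```text
time: 11.55
position: [0.5583, 0.0307, 0.1233]
tool_rot: [-0.123, 0.992, 0.0, -0.0]
ft_force: [0.5, -0.3, -0.4]
grip_width: 0.0522
grip_force: 0.0
```

>>> {"op": "play_rows", "data": {
  "steps": [0.2,0,0,-1,0,0.2,0,-1,-1,0,0.2,0,-1,-0.5,0,0.2,0,-1,0,0,0.2,0,-1,0,0,0.2,0,-1,0,0,0.2,0,-1,0,0,0.2,0,-1,0,0,0.2,0,-1,0,0,0.2,0,0,0,0]
}}

```text
time: 12.55
position: [0.6182, -0.2064, 0.1978]
tool_rot: [-0.121, 0.993, -0.002, 0.001]
ft_force: [-1.0, 0.6, 0.6]
grip_width: 0.0522
grip_force: 0.0
```

```bash
python3 - <<'E'
from h import *
from rig import robot
o=robot.get_obs();print(o["time"],totray(o["position"]),o["ft_force"],o["grip_width"])
t,s=robot.camera("top"),robot.camera("side")
for b in blobs(t,(105,100,40),(130,255,255)):
    if b[:,0,0].mean()<260:
        h=cv2.approxPolyDP(cv2.convexHull(b),2.,True)[:,0];print(h.tolist(),(totray(ray(t,h,.015))*1000).round().tolist())
for b in blobs(t,(5,180,150),(14,255,255)):print("orange",rect(t,b,.005)[0])
cv2.imwrite("pics/s6.png",np.hstack([cv2.resize(c["image"][y:y+100,x:x+80,::-1],None,fx=5,fy=5,interpolation=2) for c,y,x in((t,120,185),(s,125,215))]))
E
```

```text
12.55 [[ 0.03388723 -0.24575915  0.19776684]] [-1.04256823  0.62392397  0.61524547] 0.05224599237870442
```

View pics/s6.png

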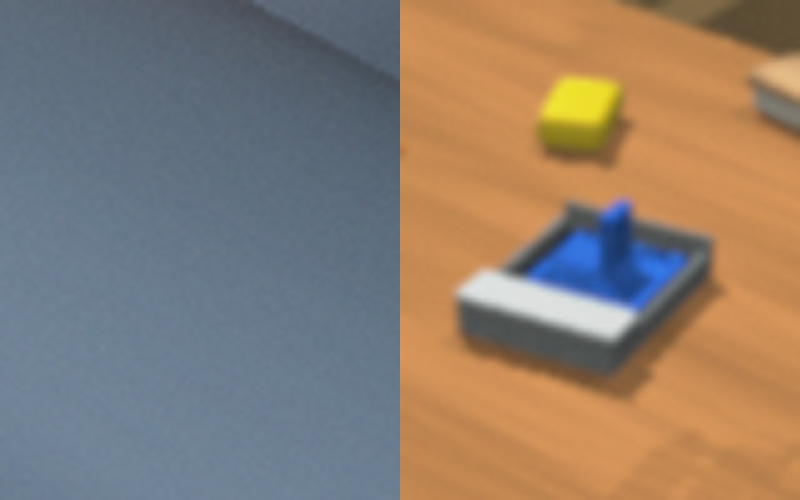

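The side view looks seated, with the tab upright. The arm blocks the top camera, so I'll move further out.

>>> {"op": "play_rows", "data": {
  "steps": [0.2,0,-1,0,0,0.2,0,-1,0,0,0.2,0,-1,0,0,0.2,0,-1,0,0,0.2,0,-1,0,0,0.2,0.5,-1,0,0,0.2,0.5,-1,0,0,0.2,0.5,-1,0,0,0.2,0.5,-1,0,0,0.2,0,0,0,0]
}}

```text
time: 13.65
position: [0.6231, -0.4819, 0.1969]
tool_rot: [-0.121, 0.993, -0.001, -0.0]
ft_force: [-0.6, 1.0, -0.2]
grip_width: 0.052
grip_force: 0.0
```

```bash
python3 - <<'E'
from h import *
from rig import robot
o=robot.get_obs();print(o["time"],o["position"])
t,s=robot.camera("top"),robot.camera("side")
for b in blobs(t,(105,100,40),(130,255,255)):
    if b[:,0,0].mean()<260:
        h=cv2.approxPolyDP(cv2.convexHull(b),2.,True)[:,0];print(h.tolist(),(totray(ray(t,h,.015))*1000).round().tolist())
for b in blobs(t,(5,180,150),(14,255,255)):print("orange",rect(t,b,.005)[0])
# tab top centre in the side view, on tray plane y=0
b=[k for k in blobs(s,(105,100,40),(130,255,255)) if 230<k[:,0,0].mean()<280 and k[:,0,1].mean()<200]
for k in b:
    p=k[k[:,0,1].argmin(),0];print("tab top",p,yplane(s,p,0).round(4))
cv2.imwrite("pics/s7.png",np.hstack([cv2.resize(c["image"][y:y+100,x:x+80,::-1],None,fx=5,fy=5,interpolation=2) for c,y,x in((t,120,185),(s,125,215))]))
E
```

```text
13.65 [ 0.62306055 -0.48194348  0.19691454]
[[230, 138], [235, 158], [219, 179], [209, 181], [201, 145]] [[64.0, -40.0, 15.0], [8.0, -40.0, 15.0], [-36.0, 14.0, 15.0], [-35.0, 40.0, 15.0], [64.0, 39.0, 15.0]]
orange ((539.3524169921875, 328.83184814453125), (82.00737762451172, 117.89393615722656), 87.10663604736328)
tab top [258 166] [0.0421 0.     0.0524]
```

View pics/s7.png

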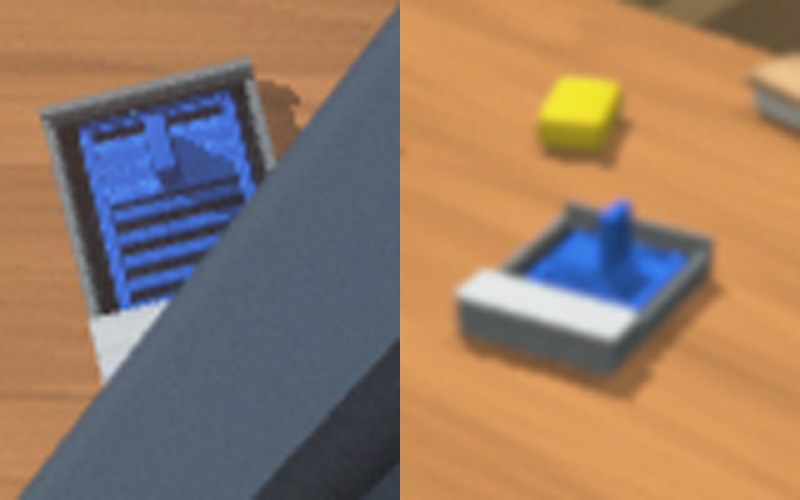

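The grid's far end is at tray x 64 mm, so its centre is at about +4 mm. It is centred across the tray, square and seated, and the orange grid hasn't moved.

```bash
python3 -c "
from rig import robot
print(robot.hand_in())"
```

```text
the job is handed in; nothing more can be done
None
```

I handed in the job with the blue grid flat in the tray and its plain edge under the lip; it is about 4 mm off centre along the tray, the orange grid is unmoved, and no verdict came back.

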